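Hold back a belt tensioner for a belt change

ROBOT

A 6-joint arm with a two-finger parallel gripper is mounted at the origin on the work surface; the furniture and walls round the work are solid. World frame = base frame: x ahead of the robot, y to its left, z up, the work surface at z = 0. Lengths are in mm, angles in rad, forces in N, time in s.
With the tool pointing down it reaches from about 375 to 975 mm from the base axis. Payload 3.8 kg.
Tool frame: the origin (TCP) lies at the centre of the arm's flange, where the gripper is bolted on; the fingertips stand 166 mm ahead of it and the grasp point (between the pads) lies 147 mm ahead of it; z points along the fingers, y is the line along which they close (so a half turn about z gives the same grasp; the last joint's range is limited). The gripper opens to 88 mm and grips with 3 to 60 N. Pads are 18 mm wide; open, the fingers measure 123 mm over their backs; the gripper's body (75 mm by 187 mm) begins 45 mm behind the grasp point.
Start: joints at [1.074, 0.264, 1.604, -0, 1.274, -0.037], TCP at [299.542, 604.892, 404.706] pointing down, gripper open.
Joint ranges: [-2.63, 2.63], [-0.94, 2.18], [0.31, 2.57], [-1.31, 4.45], [0, 2.66], [-2.55, 2.55]. Speed limits (rad/s): [2.57, 2.57, 3.14, 3.14, 3.14, 3.14].

INTERFACE

Orientations are given as a unit quaternion [w, x, y, z].
In Python, from bench import sensors, capture, camera_params, bot gives the robot as it stands.
- The arm moves only by the shell command python3 -m pendant 'ROWS'. ROWS is JSON, a list of rows, each a list of 3 entries, a list of its own where there are three numbers: the shift along the tool's x, y, z in m, then the turn about the tool's z in degrees, then the closure, from 0 (fully open) to 1 (shut). A call has 1 to 5 rows; each row shifts and turns the commanded pose from where the row before left it, along the tool's axes as they then stand; what a row does not reach is not made up. A row lasts 1/8 s, in which the tool goes at most 62.5 mm and 10.7 degrees, less where a joint would pass 70% of its speed; a pose out of reach is approached as far as the arm can. A call with a gripper value outside its range is refused whole. The fingers move at their own pace and stop on an object; the grip force is fixed at half the most. Time passes only in rows, so rows that do not move let the fingers close. It gives the time, the measured TCP pose, the force, the opening and the grip force at its end, in the units of the state.
- sensors.state(): the state, without advancing time (a new reading comes with each control period).
- capture(name): name is "side" or "top"; returns the picture (400x640x3 uint8, red, green, blue); there is no depth.
- camera_params(name): a dict with "vfov" (degrees; the focal length in pixels is half the picture's height over the tangent of half this angle, whatever the lens; pixels are square), "cx", "cy" (the principal point, pixels), "R" (3x3) and "t" (3): a world point X has camera coordinates R X + t. Camera axes: x right, y down, z forward; pixel columns grow to the right and rows downward; lengths in mm; the calibration is good to about 2 mm. A picture is of the moment at which its call begins. camera_params takes no time and is no camera call.
- bot.sign_off(): hands the job in; it is judged then, once.
The state is a dict: "clock": time; "q": joint angles; "joint_vel": joint speeds; "joint_efforts": joint torques, N m; "tool_pos": TCP position; "ee_rot": TCP orientation; "ft_force": force on the tool from outside, world axes, zero at the start; "torque": the same for the moment, N m; "grip_width": finger opening in mm; "grip_force": force on a finger pad.
Only numpy, scipy, OpenCV 4.12 (cv2) and the standard library are available. Lean on these libraries where they do the work, as an engineer would, in place of code of your own. Each camera call takes 0.05 s, during which the arm holds its last target. There are 200 camera calls.

TASK

The small belt drive on the bench needs a new belt. Fold both half-raised cover flaps outward, well past upright, so that the housing lies open; then, by its upright thumb post, push the sprung tensioner arm back past the click of its pawl and keep it pressed beyond that point, so that your push and not the pawl holds it. Finish while still holding it there, and leave the things lying round the housing where they are.

Things in the scene. Friction and masses are not known exactly. Their poses are not given: they have to be found in the camera images.
- drive_unit: Grey open-topped metal housing of the belt drive, fixed to the bench, 200 mm (its x) by 150 mm (its y), rim 70 mm above the bench, walls 5 mm thick, inner floor at 10 mm, no belt in it. Origin at the centre of its underside, z up, +x its far side, +y its left. Free inside but for the parts named below and, by the right wall, the pawl's guide (x -10 to 20, y -72 to -48 mm, top at 44 mm).
- big_pulley (a point): Centre of the top (48 mm above the bench) of a fixed grooved pulley, radius 22 mm, at x 65, y 35 mm of the housing. A steel end-stop pin for the arm, diameter 8 mm, top at 44 mm, stands at x 41, y -17 mm.
- small_pulley (a point): Centre of the top (48 mm above the bench) of a fixed grooved pulley, radius 17 mm, at x -62, y 45 mm of the housing.
- flap_left (a joint): Opening angle (rad) of the left cover flap, a stiff 196 x 73 x 3 mm leaf hinged on the left rim, along the housing's x axis at y = +75 mm, z = 70 mm. 0 = shut over the opening, 1.57 = upright, 2.2 = leaning outward on its stop. Starts at 0.85 to 1.2; stays where it is left (hinge friction 0.025 N m, under 1 N at the edge). Counts as well past upright above 1.75.
- flap_right (a joint): The same for the right flap, hinged on the right (-y) rim at y = -75 mm.
- flap_left_edge (a point): Middle of the free edge of the left flap, 73 mm from its hinge line.
- flap_right_edge (a point): Middle of the free edge of the right flap, 73 mm from its hinge line.
- tensioner (a joint): Angle (rad) of the tensioner arm: 0 = at rest, 0.72 = end stop; grows as its post is pushed towards the housing's far (+x) side. A spring drives it back: 2.6 N at the post at 0, 4.7 N at 0.5. From 0.27 the arm's end pin climbs the pawl (about 10 N in all) and at about 0.43 drops off behind it with a click; let go then, the arm rests on the pawl at 0.44. Held beyond the pawl means above 0.50.
- post_top (a point): Centre of the top of the upright round thumb post on the tensioner arm, 62 mm from the pivot. Diameter 12 mm (15 mm in its top 5 mm); it rises from the arm, 39 mm above the bench, to 79 mm. At rest it stands at x -16, y -8 mm of the housing, at the end stop at about x +27, y -8 mm.
- tens_pivot (a point): Point on the vertical pivot axis of the flat steel tensioner arm, 35 mm above the bench, at x +5, y +50 mm of the housing. The arm is 14 mm wide, its top 39 mm above the bench; 34 mm from the pivot it carries a grey idler roller, radius 12 mm, top at 57 mm.
- pawl (a joint): Travel (m) of the small sprung steel pawl with a wedge nose, at the end of the arm near the right wall; 0 = out, it is pushed back up to about 0.005 towards the right wall as the arm's pin rides over it, and snaps back to 0 at the click.
- vial_0: Capped vial, diameter 22, height 48 mm, standing in front of the housing (bystander); origin at the centre of its underside.
- timer: Flat white timer, 58 x 58 x 20 mm, lying in front of the housing (bystander); origin at the centre of its underside.
- bottle_small: Small bottle, diameter 42, height 78 mm, standing behind the housing (bystander); origin at the centre of its underside.
- forceps: Steel forceps, 125 x 12 x 9 mm, lying behind the housing (bystander); origin at the centre of its underside.
- tape_roll: Roll of tape lying flat, diameter 77, height 19 mm, to the left of the housing (bystander); origin at the centre of its underside.

How it is judged:
By the outcome, as a careful person would: the job done as asked, in the order asked, and still so for the second after the job is handed in, while the arm keeps its last pose, push and grip.
It also fails if it takes over 40 s, if anything falls off the work surface, if the arm or the gripper's body presses on something with over 40 N, if the wrist force passes 120 N, or if a joint passes its speed limit or range.

## Working session

There is one attempt and no reset: what is moved stays moved. The work goes in short steps, Python scripts to look and compute and a shell command to move; the robot and the scene stay as the last step left them, time stands still between calls to the robot, and variables do not carry over. Pictures are saved under pics/ and viewed, at most 10 in all, crops included, and the job is handed in when it is done.

```bash
mkdir -p pics
python3 - <<'E'
from bench import sensors,capture,camera_params
import cv2
for n in("top","side"):
    cv2.imwrite(f"pics/{n}0.png",capture(n)[:,:,::-1]); print(n,camera_params(n))
s=sensors.state();print(s)
E
```

```text
top {'vfov': 54.27926304149164, 'cx': 317.0029664180686, 'cy': 194.22757934124294, 'R': array([[-0.16279813, -0.98664527, -0.00528113],
       [-0.96531591,  0.16038148, -0.20601692],
       [ 0.20411261, -0.02844121, -0.97853418]]), 't': array([ 16.6504307 , 565.4296172 , 820.53159291])}
side {'vfov': 45.71289333572796, 'cx': 316.46755885282533, 'cy': 201.1193972225638, 'R': array([[-0.99959943,  0.02064794,  0.01935592],
       [-0.00299567,  0.60287881, -0.79782715],
       [-0.02814276, -0.79756555, -0.60257546]]), 't': array([567.45113995, 100.16274834, 846.89154263])}
{'clock': 0.1, 'q': array([ 1.07410665e+00,  2.64660677e-01,  1.60524855e+00, -2.87071262e-06,
        1.27371418e+00, -3.69042439e-02]), 'joint_vel': array([ 9.27605200e-04, -1.81873317e-03, -2.85250749e-03,  1.59168474e-03,
        6.77514986e-05, -1.52724431e-03]), 'joint_efforts': array([ 1.02919053e-03, -5.03619325e+01, -3.58069539e+01,  7.32018217e-02,
        2.32657220e-02, -5.59644150e-05]), 'tool_pos': array([299.38857512, 604.61834081, 403.51772374]), 'ee_rot': array([-2.66372861e-04,  2.27872534e-01,  9.73690442e-01, -9.79812281e-04]), 'ft_force': array([-0.10696019, -0.0391266 ,  0.53769524]), 'torque': array([ 0.05190336, -0.03819909,  0.00316445]), 'grip_force': 0.0, 'grip_width': 88.08099480278483}
```

View pics/top0.png

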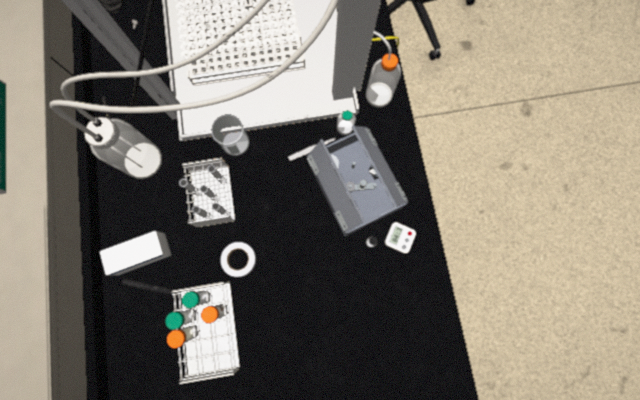

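View pics/side0.png

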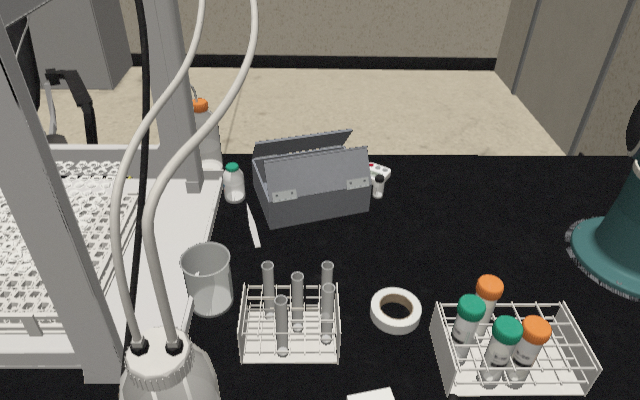

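The top view shows the housing at about (357,180), with the forceps at (312,148), bottle (345,122), vial (372,241), timer (400,237) and tape (238,259). In the side view the housing is at (312,180), with both flaps half raised. I'll enlarge both.

Run:
```python
import cv2
a=cv2.imread("pics/top0.png")[110:260,285:425]; b=cv2.imread("pics/side0.png")[115:235,220:400]
cv2.imwrite("pics/top0c.png",cv2.resize(a,None,fx=4,fy=4,interpolation=cv2.INTER_CUBIC))
cv2.imwrite("pics/side0c.png",cv2.resize(b,None,fx=4,fy=4,interpolation=cv2.INTER_CUBIC))
```

```text
(no output)
```

View pics/top0c.png

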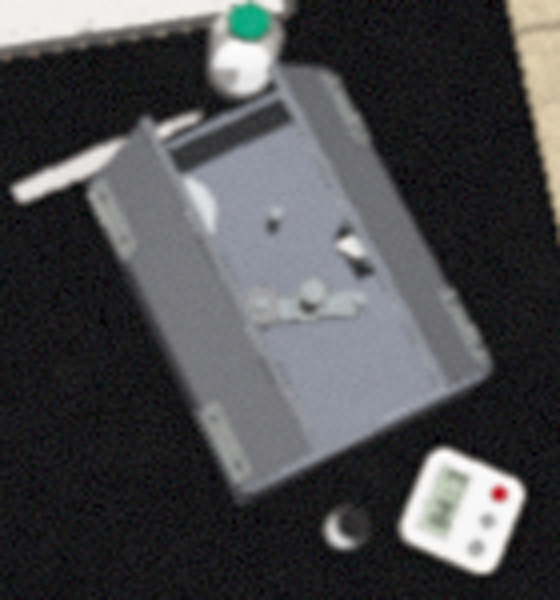

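View pics/side0c.png

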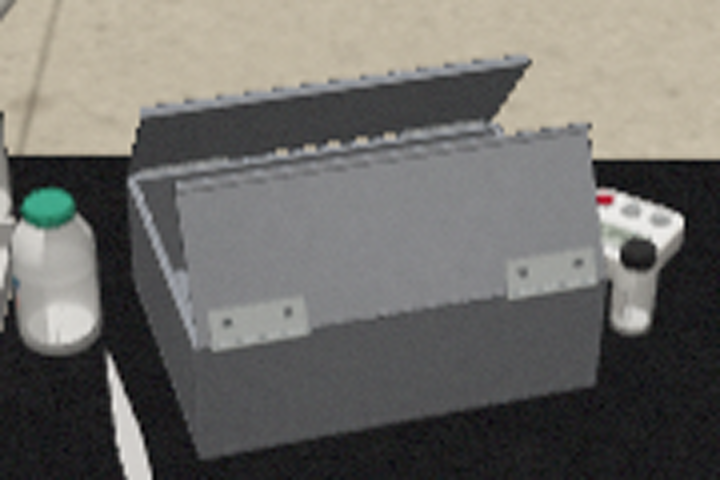

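Crops, in top-picture pixels: rim corners are about (345,234), (407,202), (307,156) and (369,129), post top is about (363,182). The left flap edge runs (322,140)–(362,224) and the right flap edge (355,128)–(396,206). In the side view the left flap edge runs (264,162)–(367,147) and the right flap edge (256,142)–(352,130).

```bash
cat > h.py <<'E'
import numpy as np
from bench import camera_params,sensors
def ray(n,p):
    c=camera_params(n);f=200/np.tan(np.radians(c["vfov"]/2))
    d=c["R"].T@np.array([(p[0]-c["cx"])/f,(p[1]-c["cy"])/f,1.]);return -c["R"].T@c["t"],d/np.linalg.norm(d)
def plane(n,p,z):
    o,d=ray(n,p);return o+d*(z-o[2])/d[2]
def tri(a,b):
    o1,d1=ray("top",a);o2,d2=ray("side",b)
    s=np.linalg.lstsq(np.c_[d1,-d2],o2-o1,rcond=None)[0];p,q=o1+s[0]*d1,o2+s[1]*d2
    return (p+q)/2,np.linalg.norm(p-q)
def proj(n,X):
    c=camera_params(n);f=200/np.tan(np.radians(c["vfov"]/2));v=c["R"]@X+c["t"];return f*v[:2]/v[2]+[c["cx"],c["cy"]]
E
python3 - <<'E'
from h import *
np.set_printoptions(precision=1,suppress=True)
C=lambda x,y:(285+x/4,110+y/4); S=lambda x,y:(220+x/4,115+y/4)
for n,p,z in [("nl",C(240,497),70),("nr",C(490,370),70),("fl",C(90,185),70),("fr",C(335,75),70),("post",C(312,288),79),("pin",C(277,213),44)]:
    print(n,plane("top",p,z))
for n,p in [("snl",S(603,280)),("sfl",S(200,347)),("sfr",S(130,178))]: print(n,plane("side",p,70))
for n,a,b in [("Lfar",C(147,120),S(178,187)),("Lnear",C(310,455),S(590,128)),("Rfar",C(280,72),S(143,110)),("Rnear",C(445,385),S(530,60))]: print(n,*tri(a,b))
for n,p,z in [("vial",C(350,523),48),("timer",C(463,510),20),("bottle",C(247,20),78),("forcA",C(15,192),9),("forcB",C(200,115),9)]: print(n,plane("top",p,z))
for n,p,z in [("nr0",C(490,376),0),("nl0",C(240,505),0)]: print(n,plane("top",p,z))
s=sensors.state();from scipy.spatial.transform import Rotation as R
w=s["ee_rot"];print(R.from_quat([*w[1:],w[0]]).as_matrix())
E
```

```text
nl [ 460.4 -121.2   70. ]
nr [ 507.  -270.1   70. ]
fl [648.8 -68.7  70. ]
fr [ 690.9 -218.4   70. ]
post [ 567.  -180.3   79. ]
pin [ 622.2 -174.    44. ]
snl [ 464.9 -121.3   70. ]
sfl [650.  -68.4  70. ]
sfr [ 693.1 -208.5   70. ]
Lfar [ 659.5 -102.9  131.9] 0.713714006052849
Lnear [ 471.2 -155.3  131.5] 2.7528017599054753
Rfar [ 679.2 -178.8  125.5] 3.7831295146117827
Rnear [ 494.3 -231.   126.1] 0.9237058127832698
vial [ 438.2 -180.8   48. ]
timer [ 436.8 -250.5   20. ]
bottle [ 729.2 -173.3   78. ]
forcA [671.1 -24.2   9. ]
forcB [ 701.2 -143.7    9. ]
nr0 [ 513.8 -287.4    0. ]
nl0 [ 462.3 -126.2    0. ]
[[-0.9  0.4 -0. ]
 [ 0.4  0.9 -0. ]
 [ 0.  -0.  -1. ]]
```

Housing estimate: centre about (577,-169), yaw about 16°. The post and pin agree with this within 3 mm. The flaps are at about 1.01 rad left and 0.87 right. I'll turn the tool 47.6° so that tool y = housing +x and tool x = housing +y, closing the fingers on the way.

```bash
cat >> h.py <<'E'
def hp():
    s=sensors.state();a=np.radians(16);d=s["tool_pos"]-[577.4,-168.7,166]
    w=s["ee_rot"];print("clock %.2f tip in housing x %.1f y %.1f z %.1f"%(s["clock"],d[0]*np.cos(a)+d[1]*np.sin(a),-d[0]*np.sin(a)+d[1]*np.cos(a),d[2]),
     "tooly yaw %.1f"%np.degrees(2*np.arctan2(w[2],w[1])-np.pi/2),"F",np.round(s["ft_force"],1),"w %.0f"%s["grip_width"])
E
python3 -m pendant '[[[0,0,0],9.5,1],[[0,0,0],9.5,1],[[0,0,0],9.5,1],[[0,0,0],9.5,1],[[0,0,0],9.6,1]]'; python3 -c "from h import *;hp()"
```

```text
clock: 0.72
tool_pos: [299.4, 604.7, 403.9]
ee_rot: [0.0, 0.604, 0.797, -0.001]
ft_force: [-0.7, 0.1, 0.1]
grip_width: 40.4
grip_force: 0.0
clock 0.72 tip in housing x -54.0 y 820.1 z 237.9 tooly yaw 15.7 F [-0.7  0.1  0.1] w 40
```

```bash
python3 -m pendant '[[[-0.055,0,0],0,1],[[-0.055,0,0],0,1],[[-0.055,0,0],0,1],[[-0.055,0,0],0,1],[[-0.055,0,0],0,1]]' >/dev/null;python3 -m pendant '[[[-0.055,0.01,0],0,1],[[-0.055,0.01,0],0,1],[[-0.055,0.01,0],0,1],[[-0.055,0.01,0],0,1],[[-0.055,0.004,0],0,1]]' >/dev/null; python3 -m pendant '[[[-0.055,0,0],0,1],[[-0.055,0,0],0,1],[[-0.055,0,0],0,1],[[-0.055,0,0],0,1],[[-0.045,0,0],0,1]]'; python3 -c "from h import *;hp()"
```

```text
clock: 2.6
tool_pos: [567.3, -168.3, 404.1]
ee_rot: [-0.0, 0.602, 0.799, -0.0]
ft_force: [0.1, 0.6, 0.4]
grip_width: 0.7
grip_force: 0.0
clock 2.60 tip in housing x -9.6 y 3.2 z 238.1 tooly yaw 16.0 F [0.1 0.6 0.4] w 1
```

```bash
python3 -m pendant '[[[0,0,0.045],0,1],[[0,0,0.045],0,1],[[0,0,0.045],0,1],[[0,0,0],0,1]]'; python3 -c "
from h import *;hp()
from bench import capture
import cv2
a=capture('top')[100:270,265:445,::-1];b=capture('side')[80:250,200:400,::-1]
cv2.imwrite('pics/a1.png',cv2.hconcat([cv2.resize(a,(400,378)),cv2.resize(b,(400,378))]))"
```

```text
clock: 3.1
tool_pos: [564.7, -165.4, 265.0]
ee_rot: [-0.005, 0.601, 0.799, -0.002]
ft_force: [0.7, -1.2, 0.3]
grip_width: 0.6
grip_force: 0.0
clock 3.10 tip in housing x -11.3 y 6.7 z 99.0 tooly yaw 16.0 F [ 0.7 -1.2  0.3] w 1
```

View pics/a1.png

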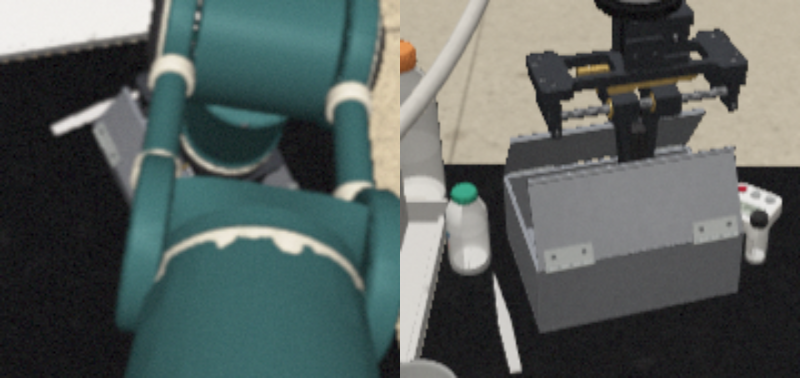

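The side view shows the closed fingers between the two flaps at about (640,150), clear of both; the arm blocks the top view. Now I'll push the left flap outward.

```bash
python3 -m pendant '[[[0.016,0,0],0,1],[[0.016,0,0],0,1],[[0.016,0,0],0,1],[[0.012,0,0],0,1],[[0.01,0,0],0,1]]';python3 -m pendant '[[[0.008,0,0],0,1],[[0.003,0,0],0,1],[[0,0,0],0,1]]'; python3 -c "
from h import *;hp()
from bench import capture
import cv2
b=capture('side')[80:250,200:400,::-1]
cv2.imwrite('pics/a2.png',cv2.resize(b,None,fx=3,fy=3))"
```

```text
clock: 3.82
tool_pos: [547.5, -97.8, 269.8]
ee_rot: [0.0, 0.601, 0.799, -0.0]
ft_force: [-0.1, -1.1, -0.8]
grip_width: 0.0
grip_force: 0.4
clock: 4.2
tool_pos: [544.8, -88.2, 269.6]
ee_rot: [-0.0, 0.601, 0.799, -0.0]
ft_force: [-0.5, 0.6, -0.4]
grip_width: 0.4
grip_force: 0.0
clock 4.20 tip in housing x -9.2 y 86.4 z 103.6 tooly yaw 16.1 F [-0.5  0.6 -0.4] w 0
```

View pics/a2.png

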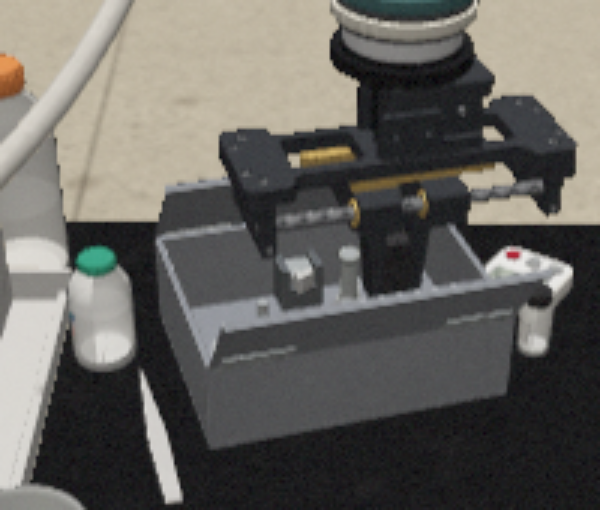

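The left flap now leans well outward: its edge runs (222,330)–(548,285) in this crop, below the rear rim line. The post, pawl and pin are visible. Next is the right flap.

```bash
python3 -m pendant '[[[-0.03,0,0.003],0,1],[[-0.035,0,0],0,1],[[-0.02,0,0],0,1],[[-0.014,0,0],0,1],[[-0.014,0,0],0,1]]'>/dev/null;python3 -m pendant '[[[-0.014,0,0],0,1],[[-0.014,0,0],0,1],[[-0.012,0,0],0,1],[[-0.01,0,0],0,1],[[-0.008,0,0],0,1]]';python3 -m pendant '[[[-0.003,0,0],0,1],[[0,0,0],0,1]]'; python3 -c "
from h import *;hp()"
```

```text
clock: 5.5
tool_pos: [592.2, -253.2, 266.5]
ee_rot: [-0.0, 0.601, 0.799, -0.0]
ft_force: [0.1, -0.1, 0.7]
grip_width: 0.6
grip_force: 0.3
clock: 5.75
tool_pos: [592.9, -255.6, 266.6]
ee_rot: [-0.0, 0.601, 0.799, -0.0]
ft_force: [-0.2, -0.2, -0.3]
grip_width: -0.0
grip_force: 0.2
clock 5.75 tip in housing x -9.0 y -87.8 z 100.6 tooly yaw 16.0 F [-0.2 -0.2 -0.3] w -0
```

```bash
python3 -m pendant '[[[0.03,-0.02,-0.01],0,1],[[0.03,-0.02,0],0,1],[[0.018,-0.012,0],0,1],[[0,0,0],0,1]]'; python3 -c "
from h import *;hp()
from bench import capture
import cv2
a=capture('top')[100:270,265:445,::-1];b=capture('side')[80:250,200:400,::-1]
cv2.imwrite('pics/a3.png',cv2.hconcat([cv2.resize(a,(240,378)),cv2.resize(b,(445,378))]))"
```

```text
clock: 6.25
tool_pos: [520.5, -194.0, 276.8]
ee_rot: [-0.0, 0.601, 0.799, -0.0]
ft_force: [0.7, 0.7, 0.4]
grip_width: 0.4
grip_force: 0.0
clock 6.25 tip in housing x -61.7 y -8.7 z 110.8 tooly yaw 16.1 F [0.7 0.7 0.4] w 0
```

View pics/a3.png

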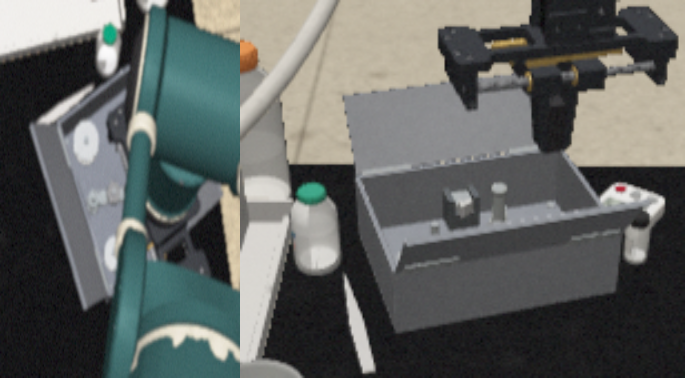

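Run:
```python
from h import *
a=np.radians(16)
def P(n,x,y,z): 
    p=proj(n,np.array([577.4+x*np.cos(a)-y*np.sin(a),-168.7+x*np.sin(a)+y*np.cos(a),z]))
    return np.round((p-[200,80])*2.225+[240,0])
for s,nm in((1,"L"),(-1,"R")):
    print(nm,"hinge",P("side",98,s*75,70),P("side",-98,s*75,70))
    for t in(1.6,1.75,1.9,2.0,2.1,2.2):
        y=s*(75-73*np.cos(t));z=70+73*np.sin(t);print(t,P("side",98,y,z),P("side",-98,y,z))
print("post",P("side",-16,-8,79))
```

```text
L hinge [395. 270.] [622. 232.]
1.6 [391. 194.] [632. 159.]
1.75 [395. 203.] [637. 167.]
1.9 [398. 214.] [642. 177.]
2.0 [400. 222.] [645. 184.]
2.1 [402. 231.] [648. 192.]
2.2 [404. 240.] [650. 200.]
R hinge [358. 174.] [562. 145.]
1.6 [353. 101.] [565.  74.]
1.75 [350.  96.] [561.  70.]
1.9 [348.  93.] [557.  68.]
2.0 [347.  93.] [555.  67.]
2.1 [346.  93.] [552.  67.]
2.2 [345.  94.] [550.  68.]
post [501. 186.]
```

In this crop the left edge is at (405,245), which matches about 2.2 rad. The right edge is at (345,94), as expected for about 2.1, and the post is where predicted. Next I lower the fingers behind the post.

```bash
python3 -m pendant '[[[0,0,0.025],0,1],[[0,0,0.024],0,1],[[0,0,0],0,1]]'; python3 -m pendant '[[[0,0.008,0],0,1],[[0,0.008,0],0,1],[[0,0,0],0,1]]'; python3 -c "from h import *;hp()";for i in 1 2 3;do :;done; python3 -m pendant '[[[0,0.004,0],0,1],[[0,0,0],0,1]]'; python3 -c "from h import *;hp()"
```

```text
clock: 6.72
tool_pos: [521.2, -195.2, 225.8]
ee_rot: [-0.002, 0.602, 0.799, -0.001]
ft_force: [-0.7, -0.2, 0.6]
grip_width: 0.1
grip_force: 0.0
clock: 7.1
tool_pos: [538.2, -190.6, 228.9]
ee_rot: [0.001, 0.601, 0.799, 0.0]
ft_force: [0.3, 0.0, 0.4]
grip_width: 0.5
grip_force: 0.0
clock 7.10 tip in housing x -43.7 y -10.2 z 62.9 tooly yaw 16.1 F [0.3 0.  0.4] w 1
clock: 7.35
tool_pos: [540.8, -189.3, 227.9]
ee_rot: [0.0, 0.601, 0.799, 0.0]
ft_force: [0.0, 0.7, 0.5]
grip_width: 0.7
grip_force: 0.0
clock 7.35 tip in housing x -40.8 y -9.8 z 61.9 tooly yaw 16.1 F [0.  0.7 0.5] w 1
```

```bash
python3 -m pendant '[[[0,0.003,0],0,1],[[0,0,0],0,1]]' >/dev/null; python3 -c "from h import *;hp()"; python3 -m pendant '[[[0,0.003,0],0,1],[[0,0,0],0,1]]'>/dev/null; python3 -c "from h import *;hp()"; python3 -m pendant '[[[0,0.004,0],0,1],[[0,0,0],0,1]]'>/dev/null; python3 -c "from h import *;hp()"
```

```text
clock 7.60 tip in housing x -37.9 y -9.8 z 61.8 tooly yaw 16.1 F [ 0.4 -0.1  0.7] w 0
clock 7.85 tip in housing x -35.4 y -9.7 z 61.5 tooly yaw 16.1 F [-2.  -1.   0.7] w 1
clock 8.10 tip in housing x -31.5 y -10.3 z 61.5 tooly yaw 16.1 F [-3.4 -3.8  0.1] w 1
```

Contact came at x ≈ -36, so 0.60 rad means tip x ≈ +1. I'll push steadily.

```bash
python3 -m pendant '[[[0,0.004,0],0,1],[[0,0.004,0],0,1],[[0,0,0],0,1]]'>/dev/null; python3 -c "from h import *;hp()"; python3 -m pendant '[[[0,0.003,0],0,1],[[0,0.003,0],0,1],[[0,0,0],0,1]]'>/dev/null; python3 -c "from h import *;hp()"; python3 -m pendant '[[[0,0.003,0],0,1],[[0,0.003,0],0,1],[[0,0,0],0,1]]'>/dev/null; python3 -c "from h import *;hp()";python3 -m pendant '[[[0,0.003,0],0,1],[[0,0.003,0],0,1],[[0,0,0],0,1]]'>/dev/null; python3 -c "from h import *;hp()"
```

```text
clock 8.47 tip in housing x -23.5 y -10.4 z 61.5 tooly yaw 16.1 F [-3.1 -4.8  0.4] w 0
clock 8.85 tip in housing x -18.0 y -10.5 z 61.4 tooly yaw 16.1 F [-5.4 -5.8  1.9] w 1
clock 9.22 tip in housing x -12.5 y -11.0 z 61.5 tooly yaw 16.1 F [-5.7 -6.7  0.9] w 0
clock 9.60 tip in housing x -5.6 y -10.5 z 61.5 tooly yaw 16.1 F [-4.1 -4.4 -0.3] w 0
```

```bash
python3 -m pendant '[[[0,0.003,0],0,1],[[0,0.003,0],0,1],[[0,0,0],0,1]]'>/dev/null; python3 -c "
from h import *;hp()
from bench import capture
import cv2
a=capture('top')[120:240,300:420,::-1];b=capture('side')[110:210,240:380,::-1]
cv2.imwrite('pics/a4.png',cv2.hconcat([cv2.resize(a,(240,400)),cv2.resize(b,(560,400),interpolation=cv2.INTER_CUBIC)]))"
```

```text
clock 9.97 tip in housing x 0.3 y -10.2 z 61.4 tooly yaw 16.1 F [-3.5 -3.8  1.1] w 1
```

View pics/a4.png

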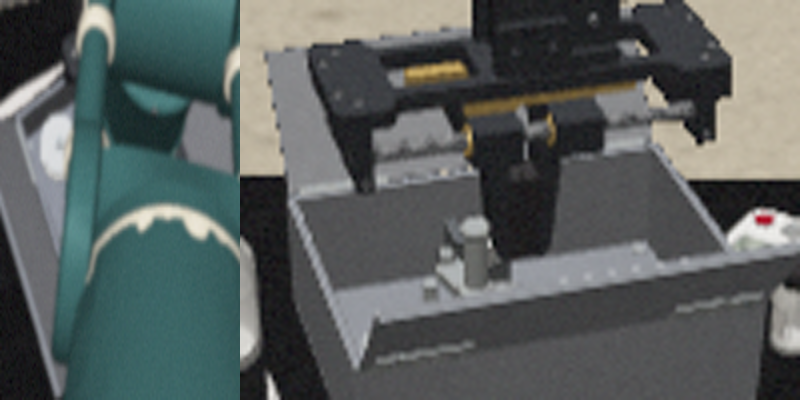

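The side view shows the post top at about (474,222) in the crop, i.e. pixel (298.5,165.5), directly ahead of the fingers; both flaps still lean outward. I'll cast this onto z = 79 to get the arm angle.

```bash
python3 - <<'E'
from h import *
a=np.radians(16)
for v in(224,230):
    p=plane("side",(298.5,110+v/4),79)-[577.4,-168.7,0];x,y=p[0]*np.cos(a)+p[1]*np.sin(a),-p[0]*np.sin(a)+p[1]*np.cos(a)
    print(x,y,"theta",np.arctan2(x-5,50-y)+.347, .347+np.arcsin((x-5)/62))
E
python3 -m pendant '[[[0,0,0],0,1],[[0,0,0],0,1],[[0,0,0],0,1],[[0,0,0],0,1],[[0,0,0],0,1]]'; python3 -c "from h import *;hp()"
```

```text
21.432510601764328 -9.014280251575661 theta 0.6185705634265717 0.6152459175256056
22.849509368442686 -3.8884015907204805 theta 0.6668572662563206 0.6390283739018829
clock: 10.7
tool_pos: [580.4, -178.5, 227.5]
ee_rot: [-0.0, 0.601, 0.799, -0.001]
ft_force: [-3.3, -3.4, 0.4]
grip_width: 0.5
grip_force: 2.4
clock 10.70 tip in housing x 0.2 y -10.3 z 61.5 tooly yaw 16.1 F [-3.3 -3.4  0.4] w 1
```

```bash
python3 -c "from bench import bot;print(bot.sign_off())"
```

```text
the job is handed in; nothing more can be done
None
```

I handed the job in at 10.7 s on the robot's clock. Both flaps are folded out to about 2.1–2.2 rad, and the tensioner is held by the push at about 0.61 rad, past the pawl's click (judged from the push force rising and then dropping). I touched nothing round the housing.

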